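# Clear the trowel and shut the plant-label tin

### The arm

A 6-joint arm with a two-finger parallel gripper is mounted at the origin on the work surface; the furniture and walls round the work are solid. World frame = base frame: x ahead of the robot, y to its left, z up, the work surface at z = 0. Lengths are in m, angles in rad, forces in N, time in s.
With the tool pointing down it reaches from about 0.325 to 0.75 m from the base axis. Payload 7.6 kg.
Tool frame: the origin (TCP) lies on the centre line of the jaws, within the pads' length; the fingertips stand 17 mm ahead of it and the grasp point (between the pads) lies 2 mm behind it; z points along the fingers, y is the direction in which the jaws open and shut (so a half turn about z gives the same grasp; the last joint's range is limited). The gripper opens to 85 mm and grips with 20 to 120 N. Pads are 22 mm wide; open, the fingers measure 114 mm over their backs; the gripper's body (76 mm by 85 mm) begins 54 mm behind the grasp point. The pads swing forward as they close: fully open they stand 13 mm farther back than shut.
Start: joints at [1.194, 0.052, 1.401, -0, 1.689, -0.07], TCP at [0.159, 0.501, 0.214] pointing down, gripper open.
Joint ranges: [-2.9, 2.9], [-0.91, 2.17], [0.12, 2.37], [-1.06, 4.2], [0.26, 2.73], [-2.93, 2.93]. Speed limits (rad/s): [2.57, 2.57, 3.01, 3.14, 3.14, 3.14].

### API

Orientations are given as [roll, pitch, yaw] about the fixed x, y, z axes, in that order (R = Rz(yaw) Ry(pitch) Rx(roll)).
In Python, from plant import ctrl gives the robot as it stands. The module is installed in compiled form; this text tells all that it offers.
- The arm moves only by the tool jog_arm, never from a script. Its argument "plan" is a list of rows, each an object of numbers: "rx", "ry", "rz": the turn, a rotation vector about the world's x, y, z in units of 8 degrees (1.0 is 8 degrees); "dx", "dy", "dz": the shift along the world's x, y, z in units of 40 mm (1.0 is 40 mm); "fingers": the opening, from 0 (shut) to 1 (fully open). A call has 1 to 20 rows; each row is the pose to reach, as a shift and turn from the pose commanded when the call began; what a row does not reach only later rows make up. A row lasts 1/8 s, in which the tool goes at most 62.5 mm and 10.7 degrees, less where a joint would pass 70% of its speed; a pose out of reach is approached as far as the arm can. A call with a gripper value outside its range is refused whole. The fingers move at their own pace and stop on an object; "squeeze" is the grip in N (left out, the last holds). Time passes only in rows, so rows that repeat a pose let the fingers close. It gives the time, the measured TCP pose, the force and the opening at its end, in the units of the state.
- ctrl.observe(): the state, without advancing time (a new reading comes with each control period).
- ctrl.camera(name): name is "scene" or "top" or "wrist"; returns a dict with "color" (480x640x3 uint8, red, green, blue), "camera_matrix" (3x3 intrinsics, pixels), "distortion" ([k1, k2, p1, p2, k3] as OpenCV has them; the pictures are not rectified), "view" (4x4, takes a point from world to camera coordinates); the wrist camera has in their place "mount" (4x4, takes a point from camera to tool coordinates, whose origin is the TCP and whose axes are the flange's). Camera axes: x right, y up, looking along -z (the intrinsics and any distortion apply to the point x, -y, -z); pixel columns grow to the right and rows downward; lengths in m; the calibration is good to about 2 mm. A picture is of the moment at which its call begins: read the wrist's pose just before it. There is no depth.
- ctrl.close_job(): hands the job in, once; it reports no verdict.
The state is a dict: "time_s": time; "qpos": joint angles; "qd": joint speeds; "joint_torque": joint torques, N m; "position": TCP position; "ee_rot": TCP orientation; "wrist_force": force on the tool from outside, world axes, zero at the start; "torque": the same for the moment, N m; "finger_gap": finger opening in m.
Only numpy, scipy, OpenCV 4.12 (cv2) and the standard library are available. Lean on these libraries where they do the work, as an engineer would, in place of code of your own. Each camera call takes 0.05 s, during which the arm holds its last target.

### The job

Somebody left the garden trowel lying across the open green tin box, so its hinged lid cannot be shut. Pick up the trowel, lay it flat on the bench top clear of the box without dropping it, and only then close the lid of the box fully.

Things in the scene. Friction and masses are not known exactly. Their poses are not given: they have to be found in the camera images.
- label_box: Green sheet-metal box fixed to the bench, open on top, rim 85 mm high, walls 2 mm. Origin on the bench under it; z up; x runs from the front wall (x=-65 mm) to the back wall and hinge (x=+70), y along its length, end walls at y=-118 and +118. Its front faces the robot's right (within 17 deg), its +y end the robot. The labels and pen low inside stay. Bench bare in front to x=-240 for |y|<190.
- label_box_lid (a joint): Lid hinge, rad: 0 shut, 1.5 to 1.8 (about upright) at the start, stop 1.83. Axis along the box's y at x=+74, z=+89 mm in its frame. Shut, the lid's flat top is at z=100 mm from x=+73 to -68, 241 mm long in y, rim 13 mm deep. Upright, its outer face (the top when shut) looks to the robot's left. Stiff (0.16 N m): stays where left; 2 N near the free edge, pushed from behind, then down, moves it.
- lid_edge (a point): Point in the middle of the lid's free (front) edge, on its outer face (the one that is on top when the lid is shut): 141 mm from the hinge axis along the lid and 11 mm off it. About 230 mm above the bench while the lid is upright, 100 mm when it is shut. Below it a small lip, 40 mm wide, juts 10 mm from the lid's rim.
- trowel: Trowel, 325 mm, 0.24 kg (+-20%), wooden handle, pale blade, lying along the box on its end walls, handle to the robot. Origin: mid-length, at its underside (z=0 when on the bench); z up, y to the handle end. Round handle y=+28 to +162 mm, 28 mm thick, its axis 14 mm up; thin neck; blade 84 mm wide (x), y=-28 to -162. Balances at y=+15. (The three-tined tool on the bench is a hand fork, not it.)

How it is judged:
On the way, in this order (a step that is already met when the one before it is completed fails the run):
1. the trowel has been lifted clear of the box (height (world z) of trowel above 0.105 m), for 0.1 s.
2. the trowel lies flat on the bench beside the box, the lid still open (height (world z) of trowel below 0.02 m and angle between trowel's own z axis and vertical below 0.35 rad and contact force between trowel and the fingers below 0.1 N and value of joint label_box_lid above 0.6 rad), for 0.2 s.
At the end, for the whole second after the job is handed in: The trowel lies flat (within 20 degrees) and still on the bench top, origin below 20 mm, not touching the box, and the lid is fully shut (hinge below 0.05 rad, so its front edge is within 7 mm of shut) (height (world z) of trowel below 0.02 m and angle between trowel's own z axis and vertical below 0.35 rad and linear speed of trowel below 0.03 m/s and contact force between trowel and label_box below 0.1 N and value of joint label_box_lid below 0.05 rad).
It fails at once if the trowel is dropped (falls, unheld, faster than 0.8 m/s) (contact force between trowel and the fingers below 0.05 N and linear speed of trowel above 0.8 m/s).
It also fails if it takes over 48 s, if anything falls off the work surface, if the arm or the gripper's body presses on something with over 40 N, if the wrist force passes 120 N, or if a joint passes its speed limit or range.

## Working session

There is one attempt and no reset: what is moved stays moved. The work goes in short steps, Python scripts to look and compute and a tool call to move; the robot and the scene stay as the last step left them, time stands still between calls to the robot, and variables do not carry over. Pictures are saved under pics/ and viewed, and the job is handed in when it is done.

Besides the shell and the picture viewer there is one more tool, called after "Request:" as name([rows], argument=value, ...), one row to a line, values as JSON. jog_arm: Moves the arm, as the interface text tells. Its arguments: {"type":"object","properties":{"plan":{"type":"array"},"squeeze":{"type":"number"}},"required":["plan"]}

```bash
mkdir -p pics; python3 - <<'E'
from plant import ctrl
import cv2,numpy as np
print(ctrl.observe())
for n in("scene","top","wrist"):
    c=ctrl.camera(n); cv2.imwrite(f"pics/{n}0.png",c["color"][:,:,::-1]); 
    print(n,{k:np.round(v,4).tolist() for k,v in c.items() if k!="color"})
E
```

```text
{'time_s': 0.0, 'qpos': array([ 1.19371343e+00,  5.28424838e-02,  1.40173767e+00,  6.36662496e-06,
        1.68860322e+00, -7.03163568e-02]), 'qd': array([-4.52991177e-04,  5.48958875e-04, -3.80815020e-04, -7.72008825e-05,
       -1.64220721e-03,  1.54454803e-04]), 'joint_torque': array([-1.48756473e-03, -3.81647122e+01, -3.60196674e+01, -1.05784461e-04,
        5.93096702e-03, -3.45158935e-05]), 'position': array([0.15839988, 0.50018486, 0.21286293]), 'ee_rot': array([-3.14000631e+00, -1.18069516e-04,  2.83482676e+00]), 'wrist_force': array([-0.00340112,  0.30224608,  0.17857217]), 'torque': array([ 0.05997892, -0.00291768, -0.00536134]), 'finger_gap': 0.08537163358691496}
scene {'camera_matrix': [[579.4408, 0.0, 331.9807], [0.0, 579.4408, 239.885], [0.0, 0.0, 1.0]], 'distortion': [0.0013, 0.0, 0.0, 0.0, 0.0], 'view': [[0.546, -0.8377, -0.0139, -0.1583], [0.6538, 0.4157, 0.6322, -0.4729], [-0.5238, -0.3543, 0.7747, -0.5843], [0.0, 0.0, 0.0, 1.0]]}
top {'camera_matrix': [[494.1398, 0.0, 318.363], [0.0, 494.1398, 244.1204], [0.0, 0.0, 1.0]], 'distortion': [-0.1332, 0.0, 0.0, 0.0, 0.0], 'view': [[0.0217, -0.9998, 0.0034, 0.1474], [0.9949, 0.022, 0.098, -0.5561], [-0.0981, 0.0013, 0.9952, -0.8852], [0.0, 0.0, 0.0, 1.0]]}
wrist {'camera_matrix': [[415.8108, 0.0, 318.2848], [0.0, 415.8108, 233.7049], [0.0, 0.0, 1.0]], 'distortion': [-0.0307, 0.0, 0.0, 0.0, 0.0], 'mount': [[0.0002, 0.9596, 0.2812, 0.0719], [1.0, -0.0002, -0.0001, 0.0001], [0.0, 0.2812, -0.9596, -0.16], [0.0, 0.0, 0.0, 1.0]]}
```

View pics/scene0.png

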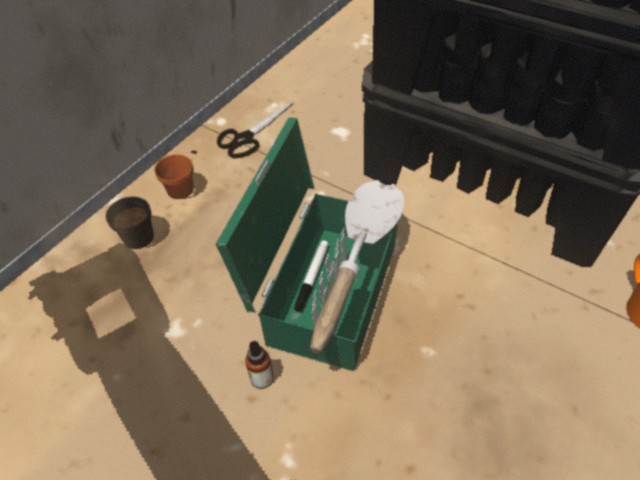

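View pics/top0.png

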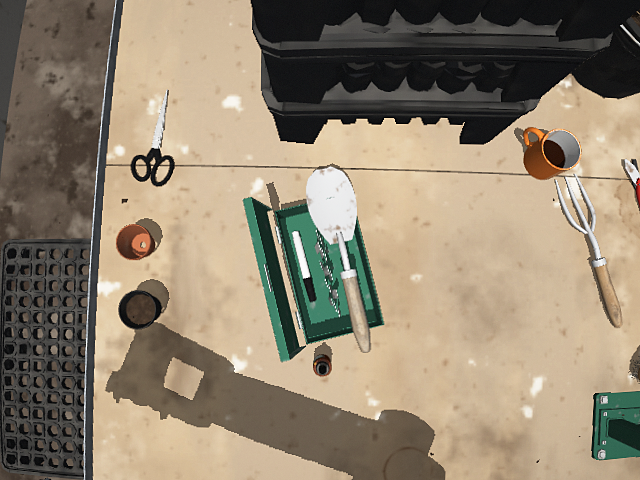

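View pics/wrist0.png

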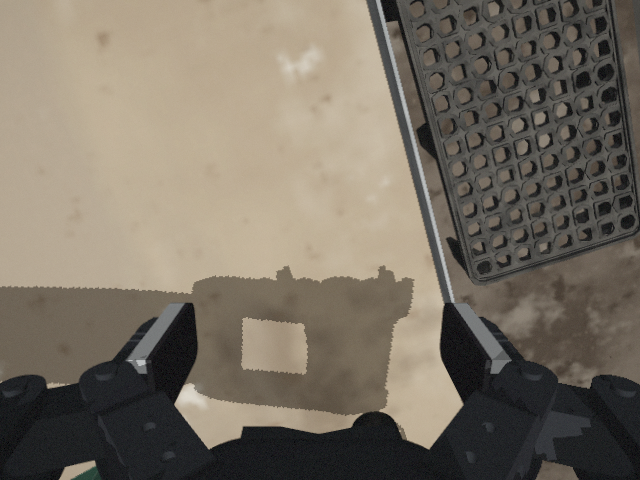

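```bash
cat > h.py <<'E'
import cv2,numpy as np
from plant import ctrl
from scipy.spatial.transform import Rotation as Ro
def cam(n):
    s=ctrl.observe(); c=ctrl.camera(n)
    if n=="wrist":
        T=np.eye(4);T[:3,:3]=Ro.from_euler('xyz',s["ee_rot"]).as_matrix();T[:3,3]=s["position"]
        c["view"]=np.linalg.inv(T@c["mount"])
    return c
def ray(c,p):
    u=cv2.undistortPoints(np.array([[p]],float),c["camera_matrix"],c["distortion"])[0,0]
    V=np.linalg.inv(c["view"]); d=V[:3,:3]@np.array([u[0],-u[1],-1.]); return V[:3,3],d/np.linalg.norm(d)
def onz(c,p,z):
    o,d=ray(c,p); return o+d*(z-o[2])/d[2]
def tri(c1,p1,c2,p2):
    o1,d1=ray(c1,p1);o2,d2=ray(c2,p2)
    t=np.linalg.lstsq(np.c_[d1,-d2],o2-o1,rcond=None)[0]
    a=o1+t[0]*d1;b=o2+t[1]*d2; return (a+b)/2,np.linalg.norm(a-b)
def proj(c,X):
    p=c["view"]@np.r_[X,1]; return cv2.projectPoints(np.array([[p[0],-p[1],-p[2]]]),np.zeros(3),np.zeros(3),c["camera_matrix"],c["distortion"])[0][0,0]
def crop(c,n,x0,y0,x1,y1,f):
    im=cv2.resize(c["color"][y0:y1,x0:x1,::-1],None,fx=f,fy=f,interpolation=cv2.INTER_CUBIC); cv2.imwrite("pics/"+n,im)
E
python3 - <<'E'
from h import *
crop(cam("top"),"t1.png",230,150,400,375,2.6)
crop(cam("scene"),"s1.png",215,110,415,370,2.3)
E
```

```text
(no output)
```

View pics/t1.png

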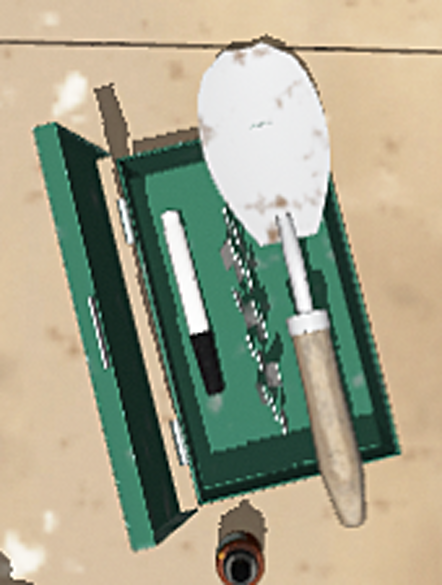

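View pics/s1.png

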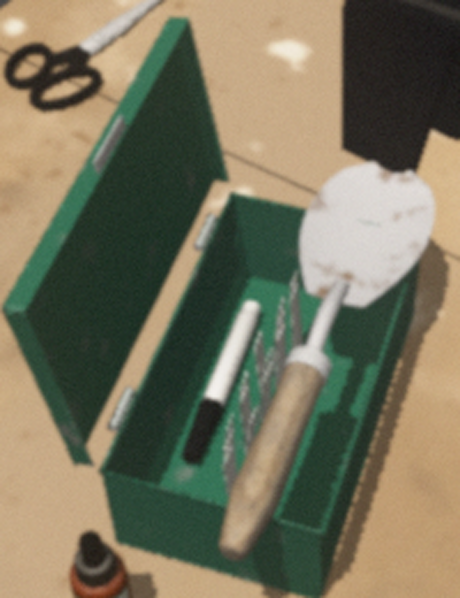

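```bash
python3 - <<'E'
from h import *
t=cam("top");s=cam("scene")
P={"hend":((351,522),(234,554)),"ferr":((310,330),(310,366)),"ferr2":((307,316),(314,350)),"tip":((266,41),(395,163)),"bladebase":((285,215),(343,282)),
"cFR":((399,453),(322,527)),"cBR":((200,500),(103,470)),"cBF":((120,160),(232,196)),"lidR":((137,549),(12,308)),"lidF":((38,127),(170,22)),"lidmid":((92,300),(100,150))}
for k,(a,b) in P.items():
    pt=np.array(a)/2.6+(230,150);ps=np.array(b)/2.3+(215,110)
    X,e=tri(t,pt,s,ps);print(k,X.round(4),round(e,4))
# bottle, bench obstacles
print("bottle",tri(t,(322,364),s,(255,349)))
for p in((275,140),(500,140),(420,120)): print("tray",onz(t,p,0.0))
E
```

```text
hend [0.3687 0.0754 0.0957] 0.0045
ferr [0.4925 0.1044 0.106 ] 0.0056
ferr2 [0.5012 0.1069 0.1104] 0.0053
tip [0.6788 0.1427 0.1007] 0.0106
bladebase [0.5665 0.1232 0.0979] 0.0013
cFR [0.4127 0.0447 0.0892] 0.0026
cBR [0.3791 0.1745 0.0824] 0.0026
cBF [0.6032 0.2341 0.0823] 0.0012
lidR [0.3669 0.2048 0.2264] 0.0052
lidF [0.5978 0.2696 0.2222] 0.0004
lidmid [0.4977 0.2412 0.2109] 0.0116
bottle (array([0.33955004, 0.14983642, 0.07254105]), np.float64(0.0028775188531511516))
tray [0.75802667 0.24865921 0.        ]
tray [ 7.72124254e-01 -1.98339437e-01  1.11022302e-16]
tray [ 0.80677031 -0.0363828   0.        ]
```

Request:
jog_arm([
  {"dz": 1.5,"fingers": 0.7},
  {"dz": 3,"fingers": 0.7},
  {"dx": 0.8,"dy": -1,"dz": 3,"rz": 0.6,"fingers": 0.7},
  {"dx": 1.7,"dy": -2.1,"dz": 3,"rz": 1.4,"fingers": 0.7},
  {"dx": 2.6,"dy": -3.2,"dz": 3,"rz": 2.2,"fingers": 0.7},
  {"dx": 3.5,"dy": -4.3,"dz": 3,"rz": 3,"fingers": 0.7},
  {"dx": 4.4,"dy": -5.4,"dz": 3,"rz": 3.79,"fingers": 0.7},
  {"dx": 5.3,"dy": -6.5,"dz": 3,"rz": 3.79,"fingers": 0.7},
  {"dx": 6.2,"dy": -7.6,"dz": 3,"rz": 3.79,"fingers": 0.7},
  {"dx": 7.1,"dy": -8.7,"dz": 3,"rz": 3.79,"fingers": 0.7},
  {"dx": 8,"dy": -10,"dz": 2,"rz": 3.79,"fingers": 0.7},
  {"dx": 8,"dy": -10,"dz": 1,"rz": 3.79,"fingers": 0.7},
  {"dx": 8,"dy": -10,"dz": 0,"rz": 3.79,"fingers": 0.7},
  {"dx": 8,"dy": -10,"dz": 0,"rz": 3.79,"fingers": 0.7},
])

```text
invalid input
```

```bash
python3 - <<'E'
from h import *
for n in("scene","top","wrist"):
    c=cam(n); cv2.imwrite(f"pics/{n}1.png",c["color"][:,:,::-1])
s=ctrl.observe();print(s["time_s"],s["position"],s["ee_rot"],s["wrist_force"],s["qpos"])
E
```

```text
0.5 [0.15853026 0.50050804 0.21369985] [ 3.14153503e+00 -1.80257600e-05  2.83479554e+00] [-0.38503549  0.67647757  0.46085477] [ 1.19370024e+00  5.22159541e-02  1.40072995e+00  2.21825326e-05
  1.68859054e+00 -7.02963658e-02]
```

View pics/wrist1.png

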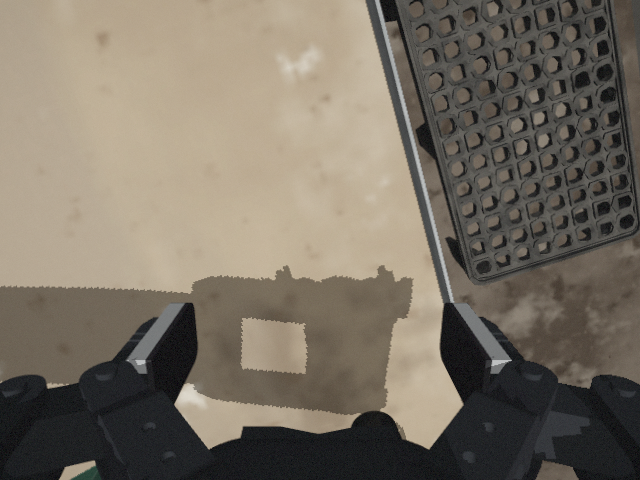

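View pics/scene1.png

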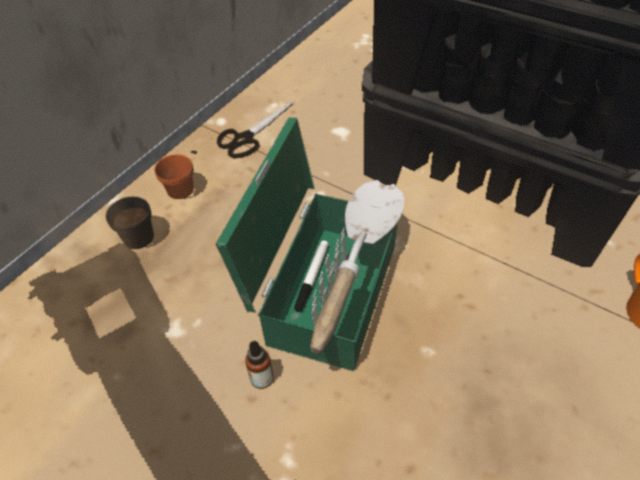

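The pictures are unchanged because the plan was refused. I'll resend it with all seven keys in every row.

Request:
jog_arm([
  {"dx": 0,"dy": 0,"dz": 1.5,"rx": 0,"ry": 0,"rz": 0,"fingers": 0.7},
  {"dx": 0,"dy": 0,"dz": 3,"rx": 0,"ry": 0,"rz": 0,"fingers": 0.7},
])

```text
time_s: 0.75
position: [0.1584, 0.5001, 0.3348]
ee_rot: [-3.14, -0.0, 2.835]
wrist_force: [0.3, 1.1, 0.5]
finger_gap: 0.0596
```

Request:
jog_arm([
  {"dx": 0.8,"dy": -1,"dz": 0,"rx": 0,"ry": 0,"rz": 0.6,"fingers": 0.7},
  {"dx": 1.7,"dy": -2.1,"dz": 0,"rx": 0,"ry": 0,"rz": 1.4,"fingers": 0.7},
  {"dx": 2.6,"dy": -3.2,"dz": 0,"rx": 0,"ry": 0,"rz": 2.2,"fingers": 0.7},
  {"dx": 3.5,"dy": -4.3,"dz": 0,"rx": 0,"ry": 0,"rz": 3,"fingers": 0.7},
  {"dx": 4.4,"dy": -5.4,"dz": 0,"rx": 0,"ry": 0,"rz": 3.79,"fingers": 0.7},
  {"dx": 5.3,"dy": -6.5,"dz": 0,"rx": 0,"ry": 0,"rz": 3.79,"fingers": 0.7},
  {"dx": 6.2,"dy": -7.6,"dz": 0,"rx": 0,"ry": 0,"rz": 3.79,"fingers": 0.7},
  {"dx": 7.1,"dy": -8.7,"dz": 0,"rx": 0,"ry": 0,"rz": 3.79,"fingers": 0.7},
  {"dx": 8,"dy": -10,"dz": 0,"rx": 0,"ry": 0,"rz": 3.79,"fingers": 0.7},
  {"dx": 8,"dy": -10,"dz": -1,"rx": 0,"ry": 0,"rz": 3.79,"fingers": 0.7},
  {"dx": 8,"dy": -10,"dz": -2,"rx": 0,"ry": 0,"rz": 3.79,"fingers": 0.7},
  {"dx": 8,"dy": -10,"dz": -3,"rx": 0,"ry": 0,"rz": 3.79,"fingers": 0.7},
  {"dx": 8,"dy": -10,"dz": -3,"rx": 0,"ry": 0,"rz": 3.79,"fingers": 0.7},
  {"dx": 8,"dy": -10,"dz": -3,"rx": 0,"ry": 0,"rz": 3.79,"fingers": 0.7},
])

```text
time_s: 2.5
position: [0.4792, 0.1006, 0.2158]
ee_rot: [-3.141, 0.003, -2.919]
wrist_force: [-0.1, 0.0, 0.1]
finger_gap: 0.0595
```

```bash
python3 - <<'E'
from h import *
for n in("scene","top","wrist"):
    c=cam(n); cv2.imwrite(f"pics/{n}2.png",c["color"][:,:,::-1])
s=ctrl.observe();print(s["time_s"],s["position"],s["ee_rot"],s["wrist_force"],s["qpos"])
E
```

```text
2.65 [0.47934977 0.10068055 0.2158742 ] [-3.14133558  0.00351305 -2.91906135] [-0.1588214  -0.06730739  1.00414606] [ 1.31580944e-01 -5.13446521e-02  1.50002329e+00  6.35057794e-05
  1.68939214e+00 -1.66173861e+00]
```

View pics/wrist2.png

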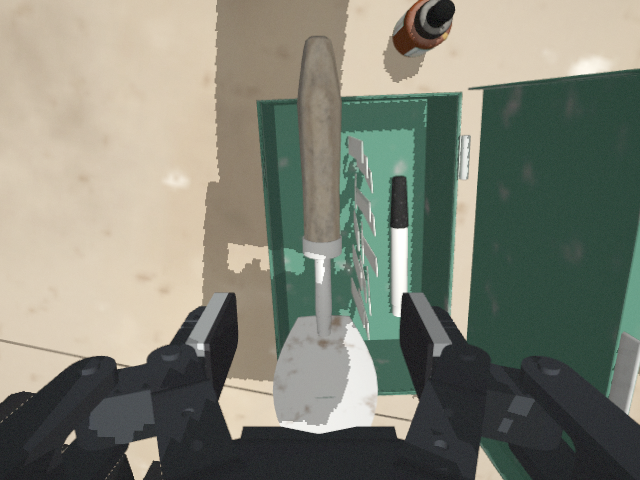

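View pics/scene2.png

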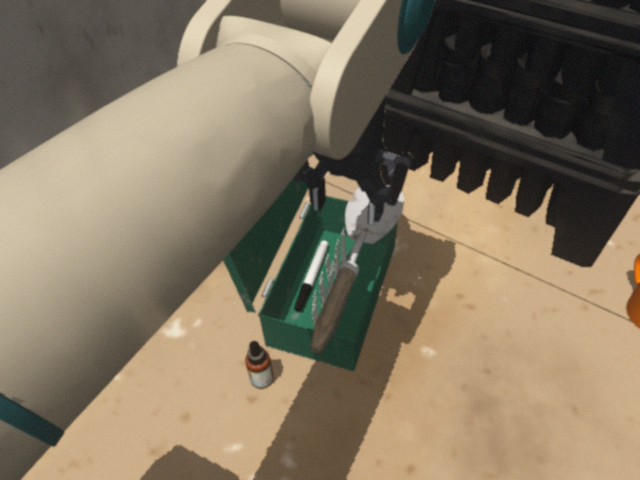

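```bash
python3 - <<'E'
from h import *
w=cam("wrist"); t=ctrl.camera("top"); s=cam("scene")
print("pose",ctrl.observe()["position"])
for n,p in {"hend":(317,40),"h1L":(301,130),"h1R":(341,130),"h2L":(304,230),"h2R":(342,230),"ferrule":(322,247),"bladebase":(323,320)}.items(): print(n,onz(w,p,.099).round(4))
for n,a,b in(("hend",(317,38),(351,524)),("ferr",(322,240),(310,330)),("ferr2",(322,255),(307,316)),("bladebase",(323,322),(285,215))):
    X,e=tri(w,a,t,np.array(b)/2.6+(230,150)); print(n,X.round(4),round(e,4))
for n,p in {"FR":(258,100),"BR":(461,94)}.items(): print(n,onz(w,p,.085).round(4))
E
```

```text
pose [0.47890219 0.10059909 0.2147244 ]
hend [0.3681 0.075  0.099 ]
h1L [0.4229 0.0767 0.099 ]
h1R [0.4172 0.102  0.099 ]
h2L [0.4883 0.0929 0.099 ]
h2R [0.4825 0.1185 0.099 ]
ferrule [0.4977 0.1078 0.099 ]
bladebase [0.553  0.1212 0.099 ]
hend [0.3617 0.0735 0.0613] 0.0008
ferr [0.491  0.1064 0.1042] 0.0003
ferr2 [0.4999 0.1086 0.1089] 0.0008
bladebase [0.5686 0.1238 0.0735] 0.0025
FR [0.4109 0.0442 0.085 ]
BR [0.3769 0.1754 0.085 ]
```

Request:
jog_arm([
  {"dx": 0.06,"dy": 0.07,"dz": -1,"rx": 0,"ry": 0,"rz": 0.18,"fingers": 0.7},
  {"dx": 0.06,"dy": 0.07,"dz": -1.8,"rx": 0,"ry": 0,"rz": 0.18,"fingers": 0.7},
  {"dx": 0.06,"dy": 0.07,"dz": -2.4,"rx": 0,"ry": 0,"rz": 0.18,"fingers": 0.7},
  {"dx": 0.06,"dy": 0.07,"dz": -2.7,"rx": 0,"ry": 0,"rz": 0.18,"fingers": 0.7},
  {"dx": 0.06,"dy": 0.07,"dz": -2.7,"rx": 0,"ry": 0,"rz": 0.18,"fingers": 0.7},
  {"dx": 0.06,"dy": 0.07,"dz": -2.7,"rx": 0,"ry": 0,"rz": 0.18,"fingers": 0.7},
], squeeze=60)

```text
time_s: 3.55
position: [0.4817, 0.1034, 0.1071]
ee_rot: [-3.141, 0.002, -2.894]
wrist_force: [-0.0, -0.0, 0.3]
finger_gap: 0.0599
```

```bash
python3 - <<'E'
from h import *
c=cam("wrist"); cv2.imwrite(f"pics/wrist3.png",c["color"][:,:,::-1])
s=ctrl.observe();print(s["time_s"],s["position"],s["ee_rot"],s["wrist_force"])
E
```

```text
3.6 [0.4817016  0.10343185 0.10710628] [-3.14145705e+00  2.34574855e-03 -2.89409805e+00] [ 0.85372473 -0.24832712  0.96437748]
```

View pics/wrist3.png

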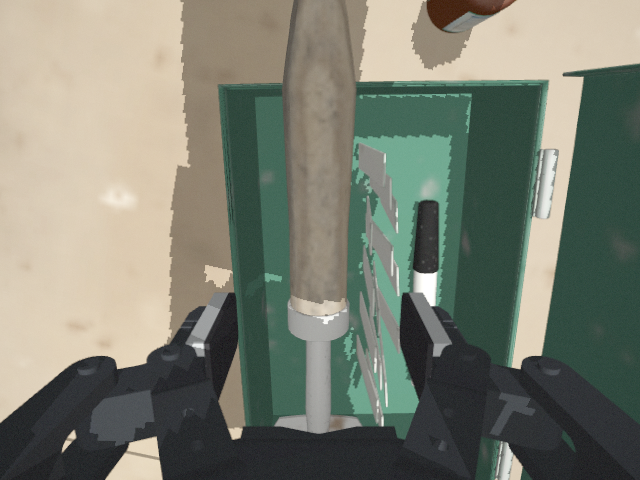

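```bash
python3 - <<'E'
from h import *
w=cam("wrist");p=ctrl.observe()["position"]
print(proj(w,p),proj(w,p+[0,0,.006]),proj(w,p-[0,0,.008]))
print("ferrule ring on z .113/.099:",onz(w,(319,305),.113),onz(w,(319,330),.099),onz(w,(319,330),.113))
E
```

```text
[317.48003521 290.52098295] [317.4492066  296.66172351] [317.51812533 282.93575125]
ferrule ring on z .113/.099: [0.48500471 0.10490564 0.113     ] [0.50376059 0.10967969 0.099     ] [0.49607937 0.1077125  0.113     ]
```

Request:
jog_arm([
  {"dx": -0.2,"dy": -0.05,"dz": 0,"rx": 0,"ry": 0,"rz": 0,"fingers": 0.7},
  {"dx": -0.2,"dy": -0.05,"dz": 0,"rx": 0,"ry": 0,"rz": 0,"fingers": 0.2},
  {"dx": -0.2,"dy": -0.05,"dz": 0,"rx": 0,"ry": 0,"rz": 0,"fingers": 0.0},
  {"dx": -0.2,"dy": -0.05,"dz": 0,"rx": 0,"ry": 0,"rz": 0,"fingers": 0.0},
  {"dx": -0.2,"dy": -0.05,"dz": 0,"rx": 0,"ry": 0,"rz": 0,"fingers": 0.0},
  {"dx": -0.2,"dy": -0.05,"dz": 0,"rx": 0,"ry": 0,"rz": 0,"fingers": 0.0},
  {"dx": -0.2,"dy": -0.05,"dz": 0,"rx": 0,"ry": 0,"rz": 0,"fingers": 0.0},
  {"dx": -0.2,"dy": -0.05,"dz": 0,"rx": 0,"ry": 0,"rz": 0,"fingers": 0.0},
], squeeze=80)

```text
time_s: 4.65
position: [0.4729, 0.1013, 0.1057]
ee_rot: [3.142, -0.0, -2.894]
wrist_force: [0.5, -0.4, -0.0]
finger_gap: 0.0003
```

```bash
python3 - <<'E'
from h import *
for n in("scene","top","wrist"):
    c=cam(n); cv2.imwrite(f"pics/{n}4.png",c["color"][:,:,::-1])
s=ctrl.observe();print(s["time_s"],s["position"],s["ee_rot"],s["wrist_force"],s["finger_gap"])
E
```

```text
4.8 [0.47293362 0.10132098 0.1056991 ] [ 3.14148542e+00 -4.00361517e-05 -2.89404434e+00] [ 0.21699947 -0.25009054  0.3607937 ] -0.00011923968947316977
```

View pics/wrist4.png

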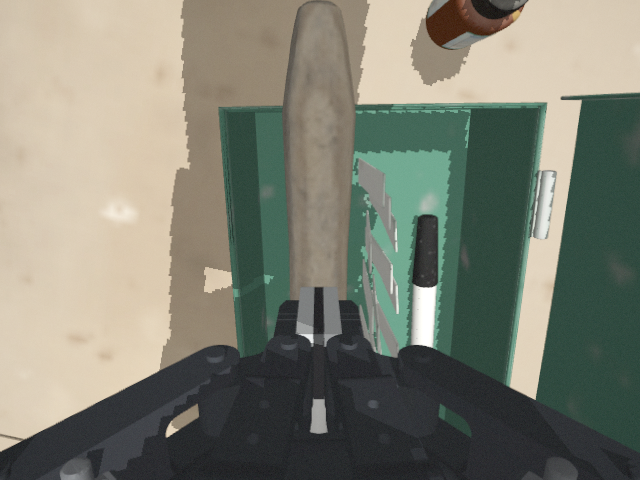

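View pics/scene4.png

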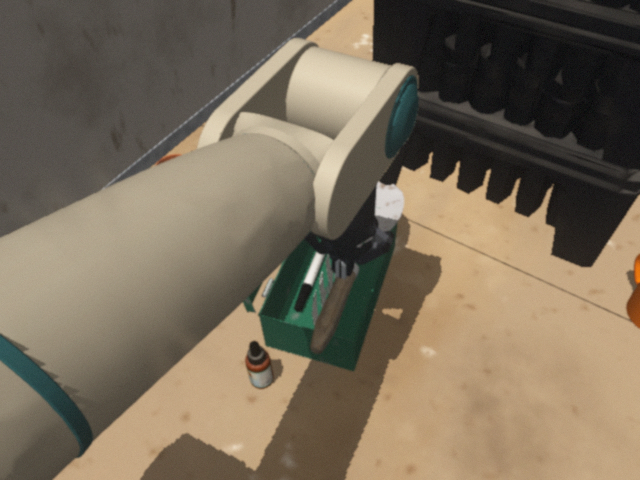

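```bash
python3 - <<'E'
from h import *
w=cam("wrist"); t=cam("top")
def mk(pos,e):
    c=dict(w);T=np.eye(4);T[:3,:3]=Ro.from_euler('xyz',e).as_matrix();T[:3,3]=pos;c["view"]=np.linalg.inv(T@w["mount"]);return c
w2=mk([.4791,.10063,.2153],[-3.1413,.003,-2.919]); w3=mk([.4817,.10343,.1071],[-3.1414,.00235,-2.894])
print("hend w2-w4",tri(w2,(318,37),w,(320,1)))
print("junction wood/ring w2-w3",tri(w2,(322,240),w3,(319,301)))
print("ring end",tri(w2,(322,256),w3,(319,338)))
# widths: handle edges rows
print("handle width row 200 w4 at z",[ (z,np.linalg.norm(onz(w,(288,200),z)-onz(w,(351,200),z)).round(4)) for z in(.06,.07,.08,.09,.099)])
print("w2 row150",[ (z,np.linalg.norm(onz(w2,(301,150),z)-onz(w2,(342,150),z)).round(4)) for z in(.06,.07,.08,.09,.099)])
print("rim FR,BR w2-w4",tri(w2,(258,100),w,(219,107)),tri(w2,(461,94),w,(546,103)))
p=ctrl.observe()["position"];
for d in(.017,0,-.01,-.02): print("fingertip proj",proj(w,p-[0,0,d]))
E
python3 - <<'E'
import cv2
a=cv2.imread('pics/top4.png');b=cv2.imread('pics/top0.png')
cv2.imwrite('pics/cmp.png',cv2.resize(cv2.hconcat([b[150:375,230:400],a[150:375,230:400]]),None,fx=2.2,fy=2.2))
E
```

```text
hend w2-w4 (array([0.3675159 , 0.07553094, 0.10850619]), np.float64(0.00012281658020855472))
junction wood/ring w2-w3 (array([0.49653699, 0.10775996, 0.08455106]), np.float64(0.00021054816304324104))
ring end (array([0.49732615, 0.10779002, 0.11727088]), np.float64(0.0004515282617876551))
handle width row 200 w4 at z [(0.06, np.float64(0.0317)), (0.07, np.float64(0.0302)), (0.08, np.float64(0.0286)), (0.09, np.float64(0.0271)), (0.099, np.float64(0.0257))]
w2 row150 [(0.06, np.float64(0.0306)), (0.07, np.float64(0.0296)), (0.08, np.float64(0.0287)), (0.09, np.float64(0.0277)), (0.099, np.float64(0.0268))]
rim FR,BR w2-w4 (array([0.41061815, 0.0458977 , 0.0967879 ]), np.float64(0.00030742421012042864)) (array([0.3766175 , 0.17413867, 0.0880422 ]), np.float64(0.0008326136404695068))
fingertip proj [317.54108064 275.5840685 ]
fingertip proj [317.47203409 290.93822089]
fingertip proj [317.42506913 301.3879479 ]
fingertip proj [317.37233947 313.12608721]
```

View pics/cmp.png

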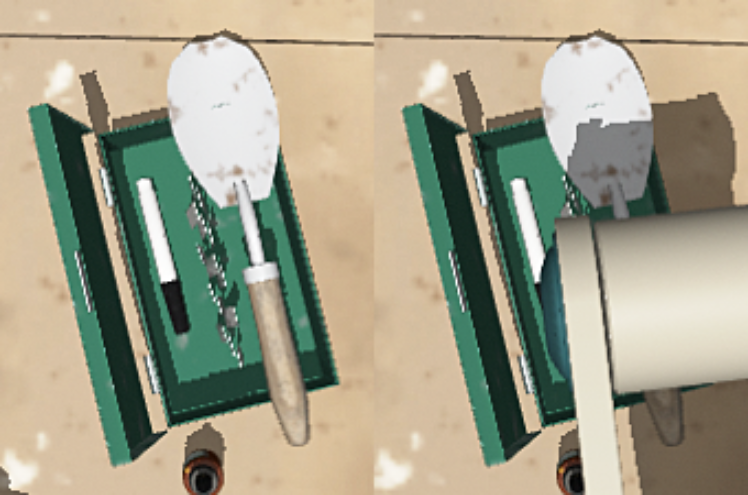

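```bash
python3 - <<'E'
from h import *
w=cam("wrist");s=ctrl.observe();p=s["position"];R=Ro.from_euler('xyz',s["ee_rot"]).as_matrix()
for a in(.011,-.011):
  for d in(.017,.01,0,-.01,-.02,-.03): print(a,d,[proj(w,p+R@np.array([a,y,d])).round(0).tolist() for y in(-.014,.014)])
print(s["finger_gap"])
crop(w,"w4c.png",200,230,440,450,3)
crop(cam("scene"),"s4c.png",260,200,440,360,4)
E
```

```text
0.011 0.017 [[286.0, 253.0], [349.0, 253.0]]
0.011 0.01 [[285.0, 258.0], [350.0, 258.0]]
0.011 0 [[283.0, 266.0], [352.0, 266.0]]
0.011 -0.01 [[281.0, 276.0], [354.0, 276.0]]
0.011 -0.02 [[279.0, 286.0], [356.0, 286.0]]
0.011 -0.03 [[276.0, 298.0], [358.0, 298.0]]
-0.011 0.017 [[288.0, 298.0], [348.0, 298.0]]
-0.011 0.01 [[286.0, 304.0], [349.0, 304.0]]
-0.011 0 [[285.0, 315.0], [350.0, 315.0]]
-0.011 -0.01 [[283.0, 326.0], [352.0, 326.0]]
-0.011 -0.02 [[281.0, 339.0], [354.0, 339.0]]
-0.011 -0.03 [[278.0, 354.0], [357.0, 354.0]]
7.464634630374928e-05
```

View pics/w4c.png

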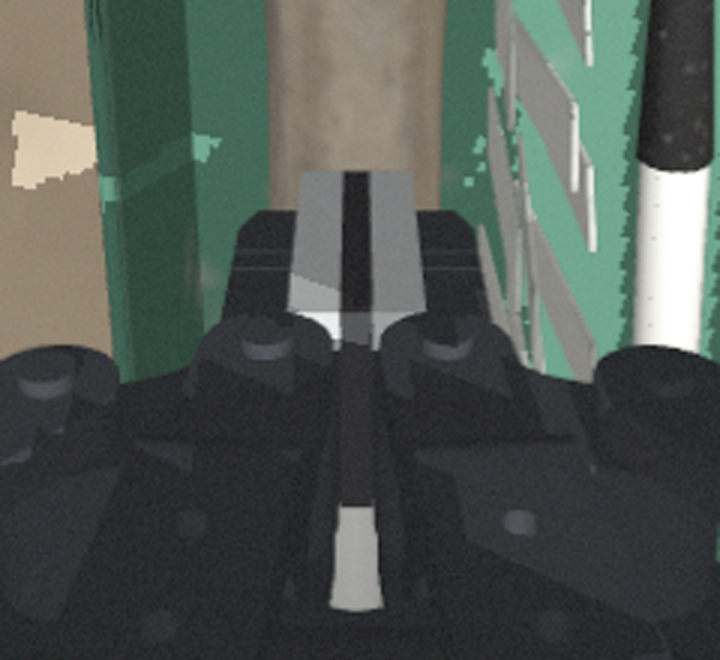

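View pics/s4c.png

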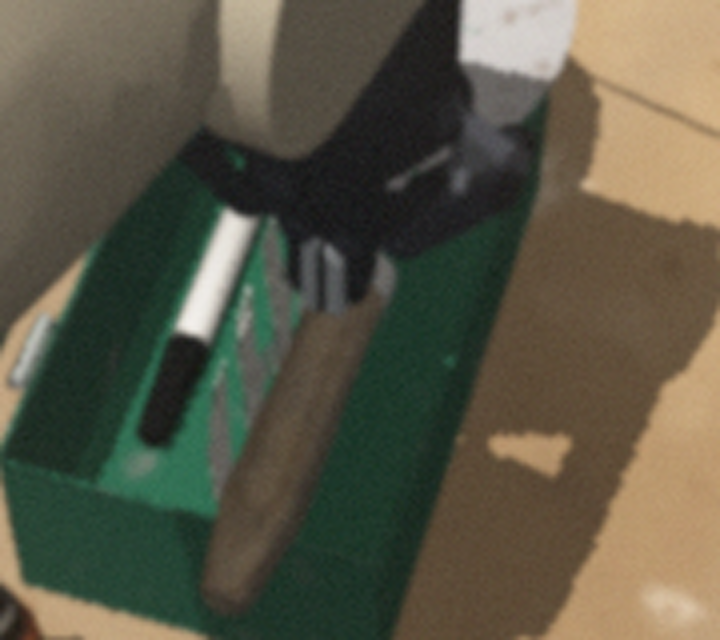

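```bash
python3 - <<'E'
from h import *
w=cam("wrist");sc=cam("scene");s=ctrl.observe();p=s["position"];R=Ro.from_euler('xyz',s["ee_rot"]).as_matrix()
for d in(.017,0,-.01,-.015,-.02,-.03): print(d,[proj(sc,p+R@np.array([.011,y,d])).round(0).tolist() for y in(-.01,.01)],[proj(w,p+R@np.array([.011,y,d])).round(0).tolist() for y in(-.01,.01)])
print(tri(w,(319,288),sc,(341,276.5)))
E
```

```text
0.017 [[346.0, 296.0], [333.0, 292.0]] [[295.0, 253.0], [340.0, 253.0]]
0 [[347.0, 289.0], [332.0, 285.0]] [[293.0, 266.0], [342.0, 266.0]]
-0.01 [[347.0, 284.0], [332.0, 280.0]] [[292.0, 275.0], [343.0, 275.0]]
-0.015 [[347.0, 282.0], [332.0, 278.0]] [[291.0, 280.0], [344.0, 280.0]]
-0.02 [[347.0, 280.0], [332.0, 276.0]] [[290.0, 286.0], [345.0, 286.0]]
-0.03 [[347.0, 275.0], [332.0, 272.0]] [[288.0, 298.0], [347.0, 298.0]]
(array([0.46429684, 0.0987655 , 0.12543648]), np.float64(0.0026343384230576375))
```

Request:
jog_arm([
  {"dx": 0,"dy": 0,"dz": 0,"rx": 0,"ry": 0,"rz": 0,"fingers": 0.65},
  {"dx": 0,"dy": 0,"dz": 0,"rx": 0,"ry": 0,"rz": 0,"fingers": 0.65},
  {"dx": 0,"dy": 0,"dz": 0,"rx": 0,"ry": 0,"rz": 0,"fingers": 0.65},
  {"dx": 0,"dy": 0,"dz": 0,"rx": 0,"ry": 0,"rz": 0,"fingers": 0.65},
  {"dx": 0,"dy": 0,"dz": -0.2,"rx": 0,"ry": 0,"rz": 0,"fingers": 0.65},
  {"dx": 0,"dy": 0,"dz": -0.4,"rx": 0,"ry": 0,"rz": 0,"fingers": 0.65},
  {"dx": 0,"dy": 0,"dz": -0.6,"rx": 0,"ry": 0,"rz": 0,"fingers": 0.65},
  {"dx": 0,"dy": 0,"dz": -0.6,"rx": 0,"ry": 0,"rz": 0,"fingers": 0.65},
])

```text
time_s: 6.1
position: [0.4723, 0.1012, 0.0807]
ee_rot: [3.141, -0.002, -2.894]
wrist_force: [-0.7, -0.1, 0.3]
finger_gap: 0.0556
```

```bash
python3 - <<'E'
from h import *
w=cam("wrist"); crop(w,"w5.png",0,0,640,480,1)
crop(cam("scene"),"s5c.png",260,200,440,360,4)
s=ctrl.observe();print(s["time_s"],s["position"],s["wrist_force"],s["finger_gap"])
E
```

```text
6.2 [0.47296738 0.10129821 0.08169407] [ 0.51765972 -0.80058503 -0.19339815] 0.05570190376271783
```

View pics/w5.png

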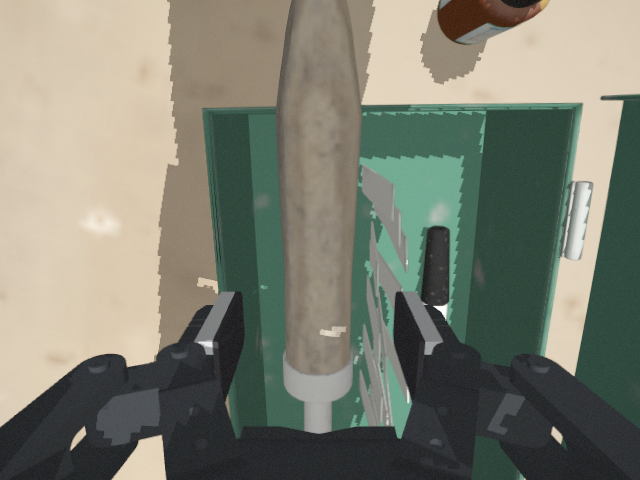

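View pics/s5c.png

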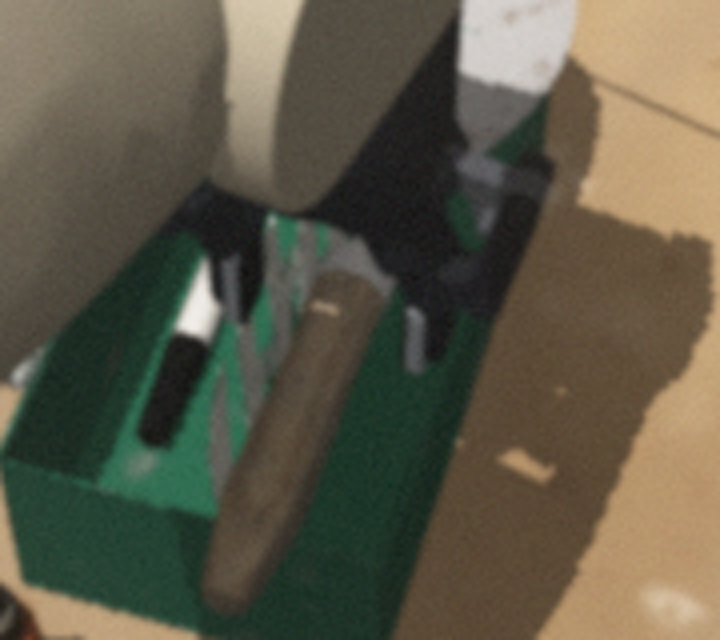

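Request:
jog_arm([
  {"dx": 0,"dy": 0,"dz": -0.15,"rx": 0,"ry": 0,"rz": 0,"fingers": 0.58},
  {"dx": 0,"dy": 0,"dz": -0.38,"rx": 0,"ry": 0,"rz": 0,"fingers": 0.58},
  {"dx": 0,"dy": 0,"dz": -0.38,"rx": 0,"ry": 0,"rz": 0,"fingers": 0.58},
  {"dx": 0,"dy": 0,"dz": -0.38,"rx": 0,"ry": 0,"rz": 0,"fingers": 0.2},
  {"dx": 0,"dy": 0,"dz": -0.38,"rx": 0,"ry": 0,"rz": 0,"fingers": 0.0},
  {"dx": 0,"dy": 0,"dz": -0.38,"rx": 0,"ry": 0,"rz": 0,"fingers": 0.0},
  {"dx": 0,"dy": 0,"dz": -0.38,"rx": 0,"ry": 0,"rz": 0,"fingers": 0.0},
  {"dx": 0,"dy": 0,"dz": -0.38,"rx": 0,"ry": 0,"rz": 0,"fingers": 0.0},
], squeeze=80)

```text
time_s: 7.2
position: [0.4733, 0.1013, 0.0669]
ee_rot: [-3.142, 0.001, -2.894]
wrist_force: [1.2, 0.6, 2.2]
finger_gap: 0.0237
```

```bash
python3 - <<'E'
from h import *
w=cam("wrist"); crop(w,"w6.png",0,0,640,480,1)
s=ctrl.observe();print(s["time_s"],s["position"],s["wrist_force"],s["torque"],s["finger_gap"])
E
```

```text
7.25 [0.47323454 0.10132969 0.06686683] [ 1.43729106 -0.03697688  3.75986956] [-0.02485331 -0.09154219 -0.00877363] 0.023749410479355366
```

View pics/w6.png

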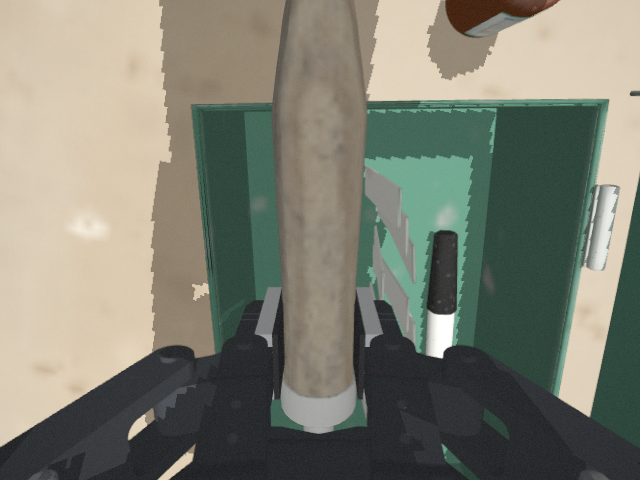

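Request:
jog_arm([
  {"dx": 0,"dy": 0,"dz": 0.1,"rx": 0,"ry": 0,"rz": 0,"fingers": 0.0},
  {"dx": 0,"dy": 0,"dz": 0.25,"rx": 0,"ry": 0,"rz": 0,"fingers": 0.0},
  {"dx": 0,"dy": 0,"dz": 0.4,"rx": 0,"ry": 0,"rz": 0,"fingers": 0.0},
  {"dx": 0,"dy": 0,"dz": 0.4,"rx": 0,"ry": 0,"rz": 0,"fingers": 0.0},
])

```text
time_s: 7.75
position: [0.4732, 0.1014, 0.0831]
ee_rot: [-3.142, 0.001, -2.894]
wrist_force: [0.4, 0.0, -2.8]
finger_gap: 0.0235
```

```bash
python3 - <<'E'
from h import *
w=cam("wrist"); crop(w,"w7.png",0,0,640,480,1)
crop(cam("scene"),"s7.png",0,0,640,480,1)
s=ctrl.observe();print(s["time_s"],s["position"],s["wrist_force"],s["torque"],s["finger_gap"])
E
```

```text
7.85 [0.47285772 0.10131341 0.08247424] [-0.83301069 -0.53157235 -2.59156345] [-0.07259686  0.11133937  0.0426667 ] 0.023153695925362913
```

View pics/w7.png

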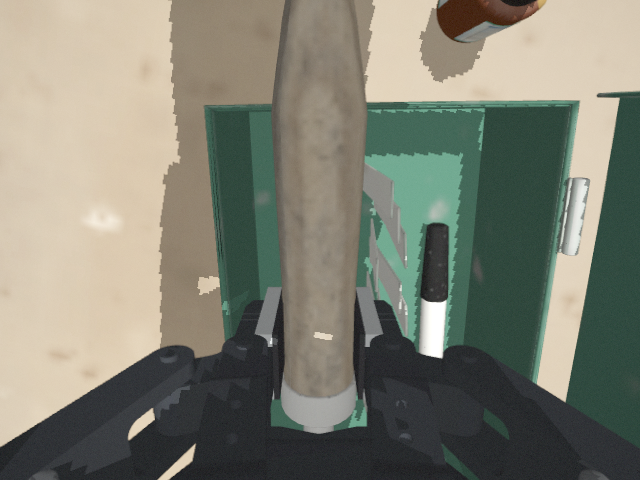

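View pics/s7.png

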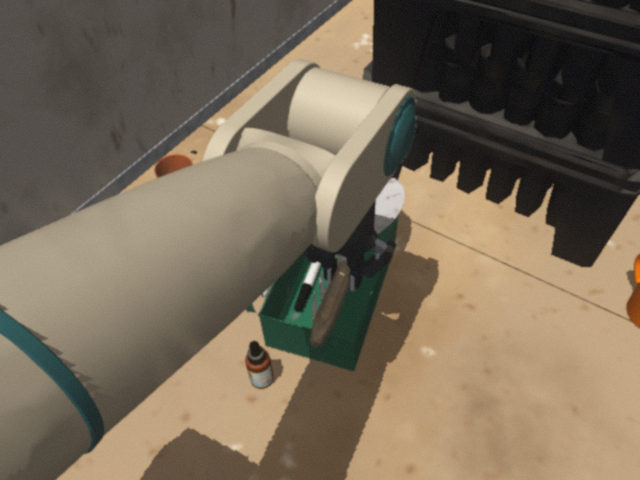

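Request:
jog_arm([
  {"dx": 0,"dy": 0,"dz": 0.5,"rx": 0,"ry": 0,"rz": 0,"fingers": 0.0},
  {"dx": 0,"dy": 0,"dz": 1.0,"rx": 0,"ry": 0,"rz": 0,"fingers": 0.0},
  {"dx": 0,"dy": 0,"dz": 1.5,"rx": 0,"ry": 0,"rz": 0,"fingers": 0.0},
  {"dx": 0,"dy": 0,"dz": 1.5,"rx": 0,"ry": 0,"rz": 0,"fingers": 0.0},
  {"dx": 0.1,"dy": -0.5,"dz": 1.5,"rx": 0,"ry": 0,"rz": 0,"fingers": 0.0},
  {"dx": 0.2,"dy": -1.2,"dz": 1.5,"rx": 0,"ry": 0,"rz": 0,"fingers": 0.0},
  {"dx": 0.3,"dy": -1.9,"dz": 1.5,"rx": 0,"ry": 0,"rz": 0,"fingers": 0.0},
  {"dx": 0.4,"dy": -2.6,"dz": 1.5,"rx": 0,"ry": 0,"rz": 0,"fingers": 0.0},
  {"dx": 0.5,"dy": -3.2,"dz": 1.5,"rx": 0,"ry": 0,"rz": 0,"fingers": 0.0},
  {"dx": 0.5,"dy": -3.2,"dz": 1.0,"rx": 0,"ry": 0,"rz": 0,"fingers": 0.0},
  {"dx": 0.5,"dy": -3.2,"dz": 0.4,"rx": 0,"ry": 0,"rz": 0,"fingers": 0.0},
  {"dx": 0.5,"dy": -3.2,"dz": -0.2,"rx": 0,"ry": 0,"rz": 0,"fingers": 0.0},
  {"dx": 0.5,"dy": -3.2,"dz": -0.8,"rx": 0,"ry": 0,"rz": 0,"fingers": 0.0},
  {"dx": 0.5,"dy": -3.2,"dz": -1.4,"rx": 0,"ry": 0,"rz": 0,"fingers": 0.0},
  {"dx": 0.5,"dy": -3.2,"dz": -1.8,"rx": 0,"ry": 0,"rz": 0,"fingers": 0.0},
  {"dx": 0.5,"dy": -3.2,"dz": -2.1,"rx": 0,"ry": 0,"rz": 0,"fingers": 0.0},
  {"dx": 0.5,"dy": -3.2,"dz": -2.1,"rx": 0,"ry": 0,"rz": 0,"fingers": 0.0},
])

```text
time_s: 9.98
position: [0.4924, -0.0266, -0.0023]
ee_rot: [3.141, -0.002, -2.894]
wrist_force: [0.2, 1.3, -1.3]
finger_gap: 0.0233
```

```bash
python3 - <<'E'
from h import *
w=cam("wrist"); crop(w,"w8.png",0,0,640,480,1)
crop(cam("scene"),"s8.png",0,0,640,480,1)
s=ctrl.observe();print(s["time_s"],s["position"],s["wrist_force"],s["torque"],s["finger_gap"])
E
```

```text
10.075 [ 0.4934345  -0.02672769 -0.00084397] [ 0.11631427  0.18065391 -2.35810211] [-0.02273956  0.08482487 -0.05522908] 0.023480514489902578
```

View pics/w8.png

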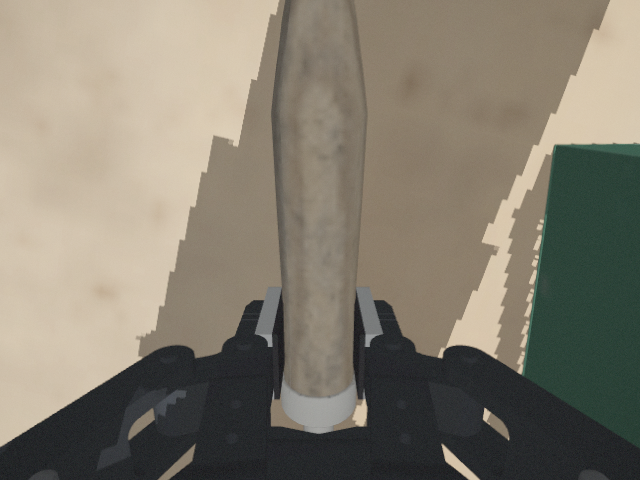

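View pics/s8.png

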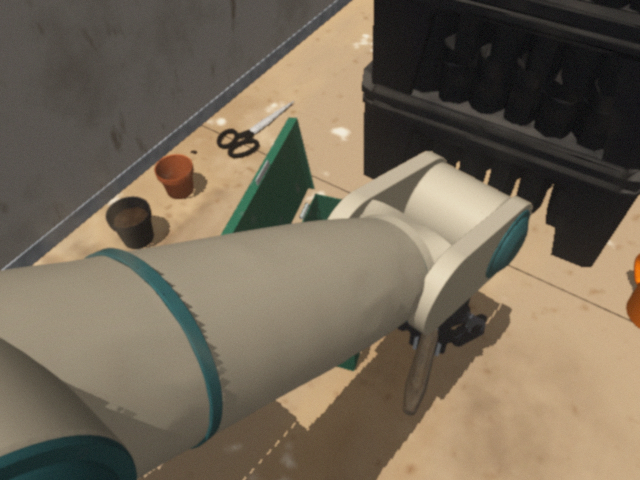

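Request:
jog_arm([
  {"dx": 0,"dy": 0,"dz": -0.15,"rx": 0,"ry": 0,"rz": 0,"fingers": 0.0},
  {"dx": 0,"dy": 0,"dz": -0.3,"rx": 0,"ry": 0,"rz": 0,"fingers": 0.0},
  {"dx": 0,"dy": 0,"dz": -0.35,"rx": 0,"ry": 0,"rz": 0,"fingers": 0.0},
  {"dx": 0,"dy": 0,"dz": -0.35,"rx": 0,"ry": 0,"rz": 0,"fingers": 0.0},
])

```text
time_s: 10.58
position: [0.493, -0.0267, -0.0155]
ee_rot: [3.141, -0.0, -2.894]
wrist_force: [0.0, -0.5, -1.3]
finger_gap: 0.0234
```

```bash
python3 - <<'E'
from h import *
s=ctrl.observe();print(s["time_s"],s["position"],s["wrist_force"],s["torque"],s["finger_gap"])
E
```

```text
10.575 [ 0.49295446 -0.02668573 -0.01553056] [ 0.01134694 -0.47913295 -1.3088677 ] [ 0.02432941  0.02113025 -0.03224176] 0.023439849365130928
```

Request:
jog_arm([
  {"dx": 0,"dy": 0,"dz": -0.04,"rx": 0,"ry": 0,"rz": 0,"fingers": 0.0},
  {"dx": 0,"dy": 0,"dz": -0.04,"rx": 0,"ry": 0,"rz": 0,"fingers": 0.0},
  {"dx": 0,"dy": 0,"dz": -0.04,"rx": 0,"ry": 0,"rz": 0,"fingers": 0.0},
])

```text
time_s: 10.95
position: [0.4932, -0.0267, -0.0169]
ee_rot: [-3.142, 0.001, -2.894]
wrist_force: [0.7, 0.1, -1.8]
finger_gap: 0.0232
```

Request:
jog_arm([
  {"dx": 0,"dy": 0,"dz": -0.03,"rx": 0,"ry": 0,"rz": 0,"fingers": 0.0},
  {"dx": 0,"dy": 0,"dz": -0.03,"rx": 0,"ry": 0,"rz": 0,"fingers": 0.0},
  {"dx": 0,"dy": 0,"dz": -0.03,"rx": 0,"ry": 0,"rz": 0,"fingers": 0.0},
])

```text
time_s: 11.32
position: [0.4933, -0.0267, -0.0172]
ee_rot: [-3.141, 0.001, -2.894]
wrist_force: [-4.2, -0.8, 8.0]
finger_gap: 0.0234
```

Request:
jog_arm([
  {"dx": 0,"dy": 0,"dz": 0,"rx": 0,"ry": 0,"rz": 0,"fingers": 0.35},
  {"dx": 0,"dy": 0,"dz": 0,"rx": 0,"ry": 0,"rz": 0,"fingers": 0.55},
  {"dx": 0,"dy": 0,"dz": 0,"rx": 0,"ry": 0,"rz": 0,"fingers": 0.6},
  {"dx": 0,"dy": 0,"dz": 0,"rx": 0,"ry": 0,"rz": 0,"fingers": 0.6},
  {"dx": 0,"dy": 0,"dz": 0,"rx": 0,"ry": 0,"rz": 0,"fingers": 0.6},
  {"dx": 0,"dy": 0,"dz": 0,"rx": 0,"ry": 0,"rz": 0,"fingers": 0.6},
])

```text
time_s: 12.08
position: [0.4929, -0.0267, -0.0183]
ee_rot: [3.141, -0.0, -2.894]
wrist_force: [0.3, -0.2, 0.1]
finger_gap: 0.0516
```

```bash
python3 - <<'E'
from h import *
w=cam("wrist"); crop(w,"w9.png",0,0,640,480,1)
s=ctrl.observe();print(s["time_s"],s["position"],s["wrist_force"],s["torque"],s["finger_gap"])
E
```

```text
12.125 [ 0.49293639 -0.02668126 -0.01830442] [-0.28105881 -0.07519702 -0.34015034] [-0.00731482  0.0290591   0.01461809] 0.05122989169589059
```

View pics/w9.png

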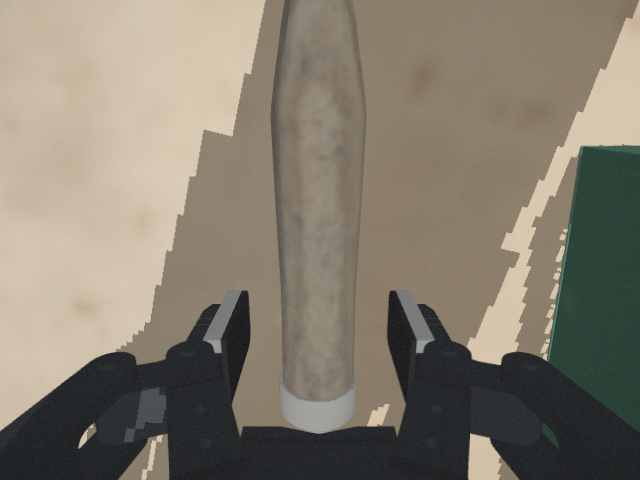

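Request:
jog_arm([
  {"dx": 0,"dy": 0,"dz": 0.4,"rx": 0,"ry": 0,"rz": 0,"fingers": 0.6},
  {"dx": 0,"dy": 0,"dz": 1.2,"rx": 0,"ry": 0,"rz": 0,"fingers": 0.6},
  {"dx": 0,"dy": 0,"dz": 2.4,"rx": 0,"ry": 0,"rz": 0,"fingers": 0.3},
  {"dx": 0,"dy": 0,"dz": 3.8,"rx": 0,"ry": 0,"rz": 0,"fingers": 0.0},
  {"dx": 0,"dy": 0,"dz": 5.2,"rx": 0,"ry": 0,"rz": 0,"fingers": 0.0},
  {"dx": 0,"dy": 0,"dz": 6.5,"rx": 0,"ry": 0,"rz": 0,"fingers": 0.0},
  {"dx": 0,"dy": 0,"dz": 7.5,"rx": 0,"ry": 0,"rz": 0,"fingers": 0.0},
  {"dx": -0.1,"dy": 1.4,"dz": 7.5,"rx": 0,"ry": 0,"rz": 0,"fingers": 0.0},
  {"dx": -0.2,"dy": 2.8,"dz": 7.5,"rx": 0,"ry": 0,"rz": 0,"fingers": 0.0},
  {"dx": -0.3,"dy": 4.2,"dz": 7.5,"rx": 0,"ry": 0,"rz": 0,"fingers": 0.0},
  {"dx": -0.5,"dy": 5.6,"dz": 7.5,"rx": 0,"ry": 0,"rz": 0,"fingers": 0.0},
  {"dx": -0.6,"dy": 7.0,"dz": 7.5,"rx": 0,"ry": 0,"rz": 0,"fingers": 0.0},
  {"dx": -0.65,"dy": 8.2,"dz": 7.5,"rx": 0,"ry": 0,"rz": 0,"fingers": 0.0},
  {"dx": -0.65,"dy": 8.2,"dz": 7.5,"rx": 0,"ry": 0,"rz": 0,"fingers": 0.0},
])

```text
time_s: 13.88
position: [0.4658, 0.3038, 0.2822]
ee_rot: [3.141, -0.0, -2.89]
wrist_force: [1.1, -1.4, 0.1]
finger_gap: -0.0
```

```bash
python3 - <<'E'
from h import *
for n in("scene","top","wrist"): crop(cam(n),n+"10.png",0,0,640,480,1)
s=ctrl.observe();print(s["time_s"],s["position"],s["ee_rot"],s["wrist_force"],s["finger_gap"],s["qpos"])
E
```

```text
14.025 [0.46697191 0.30062639 0.28253043] [-3.14155109e+00  7.72692581e-04 -2.89454933e+00] [-0.27240136 -0.35639764 -0.83908237] -0.000565270418184494 [ 5.05625997e-01  1.33584459e-01  1.17833328e+00 -2.45918375e-04
  1.82893853e+00 -1.31227650e+00]
```

View pics/wrist10.png

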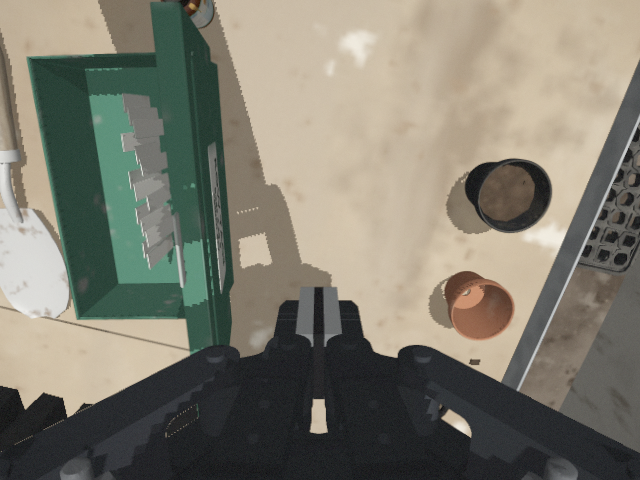

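View pics/top10.png

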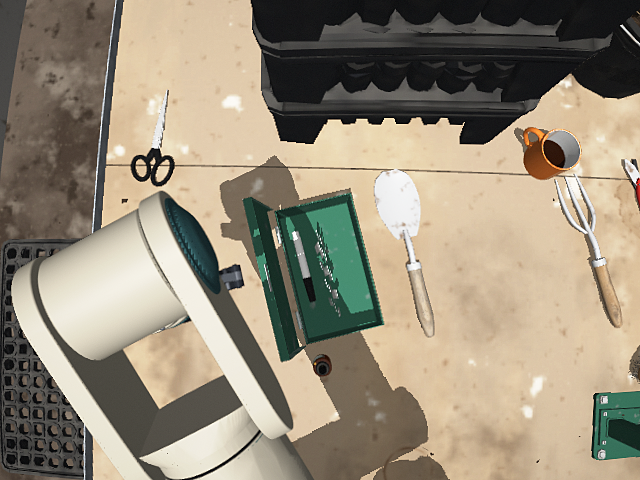

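View pics/scene10.png

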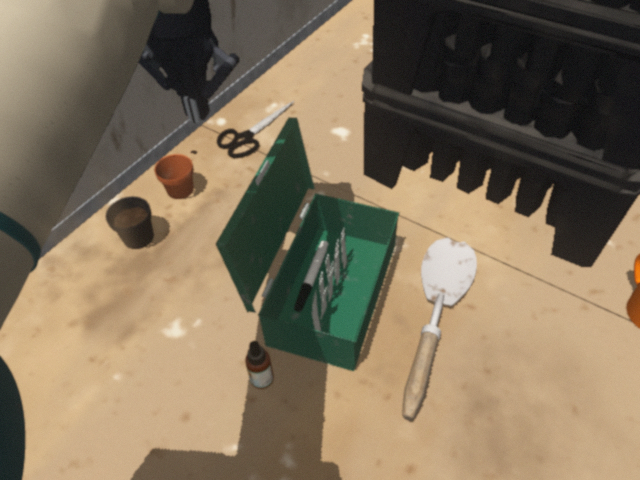

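Request:
jog_arm([
  {"dx": 0,"dy": 0,"dz": -1,"rx": 0,"ry": 0,"rz": 0,"fingers": 0.0},
  {"dx": 0,"dy": 0,"dz": -1.8,"rx": 0,"ry": 0,"rz": 0,"fingers": 0.0},
  {"dx": 0,"dy": 0,"dz": -2.15,"rx": 0,"ry": 0,"rz": 0,"fingers": 0.0},
  {"dx": 0.13,"dy": -0.5,"dz": -2.15,"rx": 0,"ry": 0,"rz": 0,"fingers": 0.0},
  {"dx": 0.26,"dy": -1.0,"dz": -2.13,"rx": 0,"ry": 0,"rz": 0,"fingers": 0.0},
  {"dx": 0.35,"dy": -1.35,"dz": -2.1,"rx": 0,"ry": 0,"rz": 0,"fingers": 0.0},
  {"dx": 0.42,"dy": -1.6,"dz": -2.1,"rx": 0,"ry": 0,"rz": 0,"fingers": 0.0},
  {"dx": 0.5,"dy": -1.9,"dz": -2.1,"rx": 0,"ry": 0,"rz": 0,"fingers": 0.0},
  {"dx": 0.58,"dy": -2.2,"dz": -2.12,"rx": 0,"ry": 0,"rz": 0,"fingers": 0.0},
  {"dx": 0.67,"dy": -2.5,"dz": -2.16,"rx": 0,"ry": 0,"rz": 0,"fingers": 0.0},
  {"dx": 0.75,"dy": -2.83,"dz": -2.21,"rx": 0,"ry": 0,"rz": 0,"fingers": 0.0},
])

```text
time_s: 15.4
position: [0.497, 0.1873, 0.1929]
ee_rot: [3.141, -0.001, -2.894]
wrist_force: [0.2, 1.1, 0.6]
finger_gap: -0.0001
```

```bash
python3 - <<'E'
from h import *
for n in("scene","top","wrist"): crop(cam(n),n+"11.png",0,0,640,480,1)
s=ctrl.observe();print(s["time_s"],s["position"],s["wrist_force"],s["finger_gap"])
E
```

```text
15.55 [0.49703737 0.1872335  0.19294918] [-0.2385336   0.26725579  0.66048149] -5.295671816724143e-05
```

View pics/scene11.png

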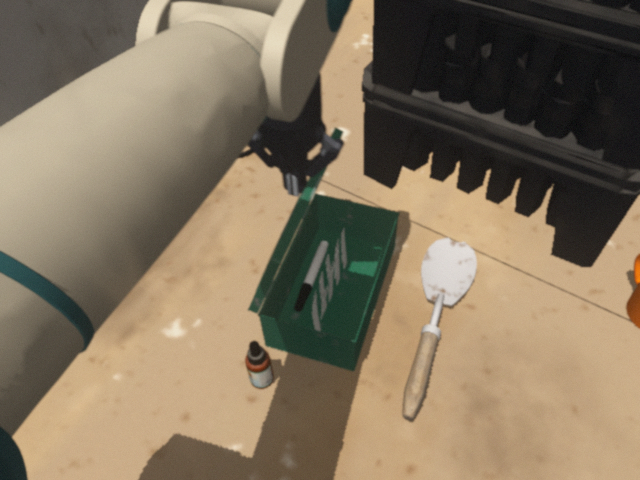

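View pics/wrist11.png

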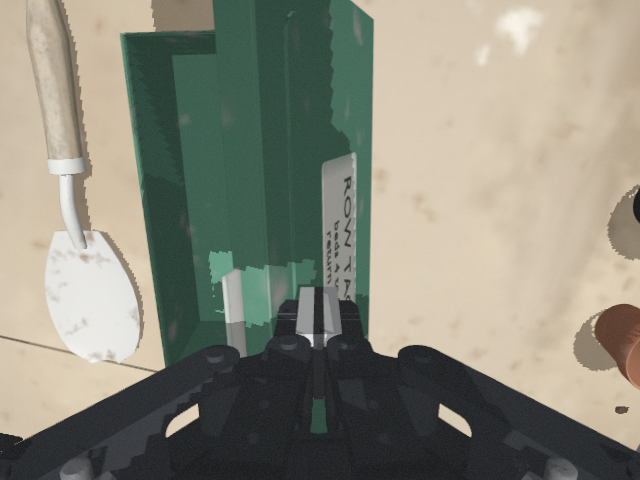

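Request:
jog_arm([
  {"dx": 0.12,"dy": -0.45,"dz": -0.17,"rx": 0,"ry": 0,"rz": 0,"fingers": 0.0},
  {"dx": 0.23,"dy": -0.87,"dz": -0.4,"rx": 0,"ry": 0,"rz": 0,"fingers": 0.0},
  {"dx": 0.32,"dy": -1.23,"dz": -0.7,"rx": 0,"ry": 0,"rz": 0,"fingers": 0.0},
  {"dx": 0.4,"dy": -1.55,"dz": -1.05,"rx": 0,"ry": 0,"rz": 0,"fingers": 0.0},
  {"dx": 0.47,"dy": -1.82,"dz": -1.45,"rx": 0,"ry": 0,"rz": 0,"fingers": 0.0},
  {"dx": 0.53,"dy": -2.03,"dz": -1.9,"rx": 0,"ry": 0,"rz": 0,"fingers": 0.0},
  {"dx": 0.56,"dy": -2.14,"dz": -2.2,"rx": 0,"ry": 0,"rz": 0,"fingers": 0.0},
  {"dx": 0.58,"dy": -2.22,"dz": -2.53,"rx": 0,"ry": 0,"rz": 0,"fingers": 0.0},
  {"dx": 0.58,"dy": -2.22,"dz": -2.53,"rx": 0,"ry": 0,"rz": 0,"fingers": 0.0},
])

```text
time_s: 16.68
position: [0.5194, 0.0992, 0.0907]
ee_rot: [3.141, -0.002, -2.894]
wrist_force: [0.2, -0.4, 0.2]
finger_gap: 0.0001
```

```bash
python3 - <<'E'
from h import *
for n in("scene","top","wrist"): crop(cam(n),n+"12.png",0,0,640,480,1)
s=ctrl.observe();print(s["time_s"],s["position"],s["wrist_force"],s["finger_gap"])
E
```

```text
16.825 [0.52042609 0.09957363 0.09264994] [ 0.57446357 -0.25804251 -0.18448898] -0.0001661776810143337
```

View pics/scene12.png

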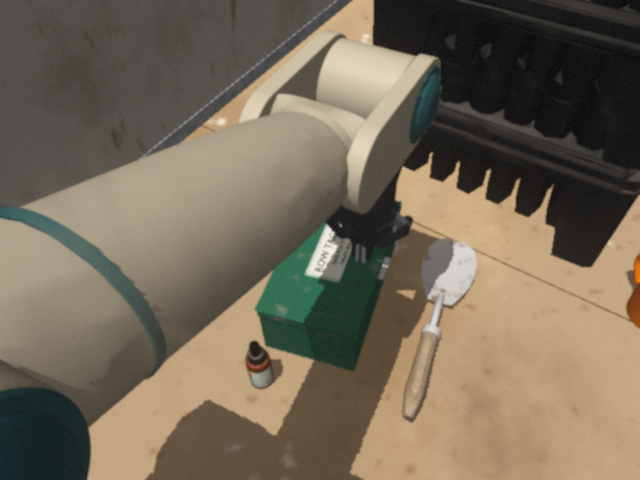

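Request:
jog_arm([
  {"dx": 0.01,"dy": -0.03,"dz": -0.15,"rx": 0,"ry": 0,"rz": 0,"fingers": 0.0},
  {"dx": 0.01,"dy": -0.03,"dz": -0.28,"rx": 0,"ry": 0,"rz": 0,"fingers": 0.0},
  {"dx": 0.01,"dy": -0.03,"dz": -0.33,"rx": 0,"ry": 0,"rz": 0,"fingers": 0.0},
  {"dx": 0.01,"dy": -0.03,"dz": -0.33,"rx": 0,"ry": 0,"rz": 0,"fingers": 0.0},
])

```text
time_s: 17.32
position: [0.5211, 0.0981, 0.0824]
ee_rot: [-3.141, 0.002, -2.894]
wrist_force: [-11.3, -2.0, 22.2]
finger_gap: 0.0003
```

Request:
jog_arm([
  {"dx": 0,"dy": 0,"dz": -0.04,"rx": 0,"ry": 0,"rz": 0,"fingers": 0.0},
  {"dx": 0,"dy": 0,"dz": -0.04,"rx": 0,"ry": 0,"rz": 0,"fingers": 0.0},
])

```text
time_s: 17.58
position: [0.5212, 0.0982, 0.0822]
ee_rot: [-3.141, 0.003, -2.894]
wrist_force: [-16.1, -2.6, 29.7]
finger_gap: 0.0
```

Request:
jog_arm([
  {"dx": 0,"dy": 0,"dz": 0.5,"rx": 0,"ry": 0,"rz": 0,"fingers": 0.0},
  {"dx": 0,"dy": 0,"dz": 1.8,"rx": 0,"ry": 0,"rz": 0,"fingers": 0.0},
  {"dx": 0,"dy": 1,"dz": 3,"rx": 0,"ry": 0,"rz": 0,"fingers": 0.0},
  {"dx": 0,"dy": 2,"dz": 4,"rx": 0,"ry": 0,"rz": 0,"fingers": 0.0},
  {"dx": -0.5,"dy": 3.4,"dz": 4,"rx": 0,"ry": 0,"rz": 0,"fingers": 0.0},
  {"dx": -1,"dy": 4.8,"dz": 4,"rx": 0,"ry": 0,"rz": 0,"fingers": 0.0},
  {"dx": -1.5,"dy": 6,"dz": 4,"rx": 0,"ry": 0,"rz": 0,"fingers": 0.0},
  {"dx": -2,"dy": 7,"dz": 4,"rx": 0,"ry": 0,"rz": 0,"fingers": 0.0},
  {"dx": -2,"dy": 7,"dz": 4,"rx": 0,"ry": 0,"rz": 0,"fingers": 0.0},
])

```text
time_s: 18.7
position: [0.4389, 0.3804, 0.2366]
ee_rot: [3.141, -0.001, -2.89]
wrist_force: [0.9, -1.4, -0.3]
finger_gap: 0.0002
```

```bash
python3 - <<'E'
from h import *
t=cam("top");s=cam("scene")
crop(t,"t13.png",230,150,450,375,2.6);crop(s,"s13.png",215,180,495,430,2.4)
o=ctrl.observe();print(o["time_s"],o["position"],o["wrist_force"])
E
```

```text
18.8 [0.44050427 0.37799677 0.23690844] [ 0.16945519 -0.6511851  -0.33788689]
```

View pics/t13.png

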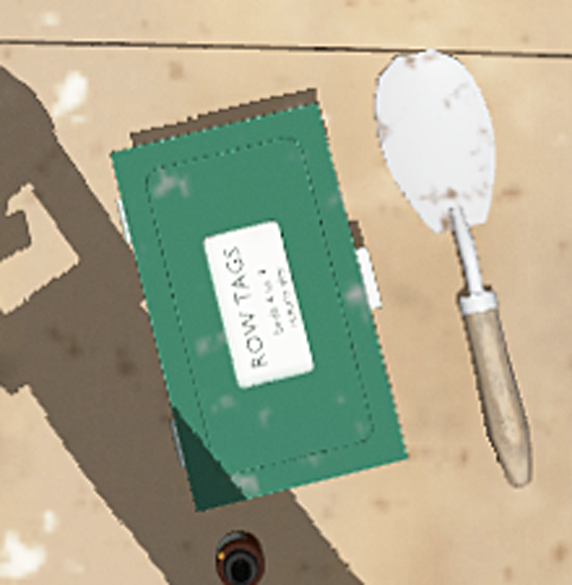

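View pics/s13.png

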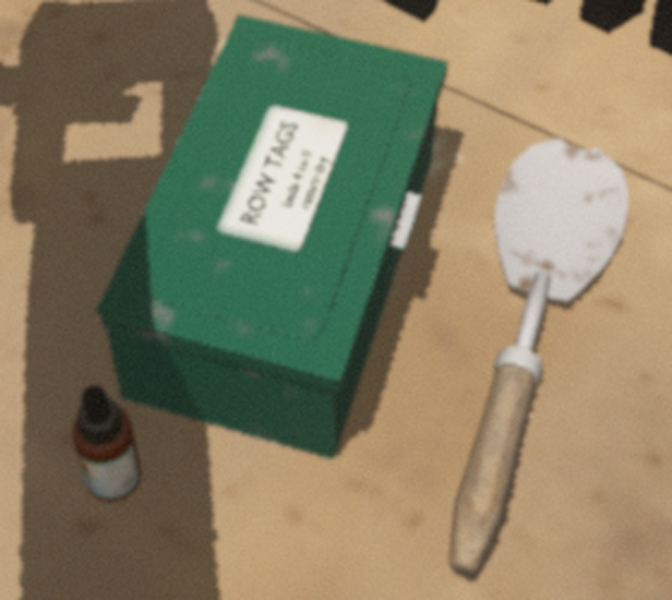

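```bash
python3 - <<'E'
from h import *
t=cam("top");s=cam("scene")
for n,a,b in(("FR",(407,459),(339,382)),("FF",(321,103),(445,63)),("BR",(197,511),(101,312)),("BF",(112,153),(238,17)),("tag1",(204,240),(272,107)),("tag2",(275,222),(347,123)),("tag3",(313,370),(297,250)),("tag4",(240,387),(218,228)),("hend",(520,487),(466,576)),("ferr",(480,310),(515,362)),("bladebase",(455,207),(543,270))):
    X,e=tri(t,np.array(a)/2.6+(230,150),s,np.array(b)/2.4+(215,180)); print(n,X.round(4),round(e,4))
E
```

```text
FR [0.4094 0.0407 0.0979] 0.0022
FF [0.6407 0.102  0.0994] 0.0019
BR [0.3745 0.1749 0.0989] 0.0053
BF [0.6055 0.2383 0.0964] 0.0012
tag1 [0.5491 0.1754 0.1005] 0.0028
tag2 [0.5618 0.1292 0.1018] 0.0029
tag3 [0.4658 0.1033 0.1034] 0.0021
tag4 [0.4541 0.1499 0.1034] 0.0028
hend [ 0.3858 -0.0548  0.0124] 0.0056
ferr [ 0.5107 -0.0202  0.0287] 0.0028
bladebase [ 0.5851 -0.0034  0.0194] 0.0023
```

```bash
python3 -c "
from plant import ctrl
print(ctrl.close_job())"
```

```text
the job is handed in; nothing more can be done
None
```

I lifted the trowel off the box by its handle and laid it flat on the bench in front of the box. I then pushed the lid over with closed fingers, pressed it shut and handed the job in at about 19 s.

**Last checks**
- **Lid:** measured from two views, the lid's front corners are at 98–99 mm and its back corners at 96–99 mm, against 100 mm expected when shut. It met a hard stop under 22–30 N of pressing.
- **Trowel:** at release the wrist force fell back to about zero. The handle end measures 12 mm high, the ferrule 29 mm and the blade base 19 mm, each good to several mm, which fits it lying on the bench. The pictures show it lying well clear of the box.

**What disagreed**
- **Finger position:** the text puts the fingertips 17 mm ahead of the TCP, but both the wrist and scene cameras showed them about 20 mm behind it. Because of this the first grasp closed above the handle without touching anything. I went about 40 mm lower and the second grasp held.
- **Refused plan:** the first move was rejected as invalid input. It went through, split in two, once every row carried all seven keys; I don't know which change mattered.

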